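Show the apprentice the next carving job

ROBOT

A 6-joint arm with a two-finger parallel gripper is mounted at the origin on the work surface. World frame = base frame: x ahead of the robot, y to its left, z up, the work surface at z = 0. Lengths are in m, angles in rad, forces in N, time in s.
With the tool pointing down it reaches from about 0.35 to 0.975 m from the base axis. Payload 4.9 kg.
Tool frame: the origin (TCP) lies midway between the tips of the shut fingers; the grasp point (between the pads) lies behind it (manip.tcp_to_grasp is the z of the grasp point in the tool frame, in m); z points along the fingers, y is the direction in which the jaws open and shut (so a half turn about z gives the same grasp; the last joint's range is limited). The gripper opens to 85 mm and grips with 20 to 120 N. Pads are 22 mm wide; open, the fingers measure 114 mm over their backs; the gripper's body (76 mm by 85 mm) begins 54 mm behind the grasp point. The pads swing forward as they close: fully open they stand 13 mm farther back than shut.
Start: joints at [1.159, 0.053, 1.613, -0, 1.476, -0.119], TCP at [0.18, 0.598, 0.231] pointing down, gripper open.
Joint ranges: [-3.01, 3.01], [-1.01, 2.22], [0.06, 2.58], [-1.02, 4.17], [0.09, 2.62], [-3.14, 3.14]. Speed limits (rad/s): [2.57, 2.57, 3.14, 3.14, 3.14, 3.14].

INTERFACE

Orientations are given as a unit quaternion [w, x, y, z].
In Python, from plant import status, vision, order, regions_of, manip gives the robot as it stands. The module is installed in compiled form; this text tells all that it offers.
- The arm moves only by the shell command python3 -m crank 'ROWS'. ROWS is JSON, one flat list of numbers, 5 for each row, row after row: the shift along the tool's x, y, z in mm, then the turn about the tool's z in degrees, then the opening in per cent of the stroke, from 0 (shut) to 100 (fully open). In form: [tx, ty, tz, yaw, fingers, tx, ty, tz, yaw, fingers, ...]. A call has exactly 10 rows; each row is the pose to reach, as a shift and turn from the pose commanded when the call began, along the tool's axes at that moment; what a row does not reach only later rows make up. A row lasts 1/10 s, in which the tool goes at most 50 mm and 8.59 degrees, less where a joint would pass 70% of its speed; a pose out of reach is approached as far as the arm can. A call with a gripper value outside its range is refused whole. The fingers move at their own pace and stop on an object; the grip force is fixed at half the most. Time passes only in rows, so rows that repeat a pose let the fingers close, or fill a call up. It gives the time, the measured TCP pose, the force and the opening at its end, in the units of the state.
- status.state(): the state, without advancing time (a new reading comes with each control period).
- vision.grab_frame(name): name is "scene" or "top"; returns (picture, depth): 420x560x3 uint8, red, green, blue; 420x560 float32, m along the optical axis (not along the pixel's ray), 0 where there is no reading.
- vision.get_calibration(name): a dict with "camera_matrix" (3x3 intrinsics, pixels), "k1" (the pictures are not rectified: a ray, as slopes to the right and down, at radius r is drawn at 1 + k1 r^2 times it, then the intrinsics apply), "R" (3x3) and "t" (3): a world point X has camera coordinates R X + t. Camera axes: x right, y down, z forward; pixel columns grow to the right and rows downward; lengths in m; the calibration is good to about 2 mm. A picture is of the moment at which its call begins. get_calibration takes no time and is no camera call.
- order.job_done(): hands the job in, once; it reports no verdict.
Trained networks look in the newest picture that a camera, given by its name, has taken for a name from the list of things; names that differ only in an ending like _2 or _b are one class to them, and where a whole thing is asked for, a point or a joint stands for the part that bears it (a point fixed in the world has none). Each returns a list of dicts, best first, with "confidence" (0 to 1); they miss things now and then, are a little off and sometimes report something else, mostly with a low value. They report only what shows in the picture. A call takes as long as a camera call. They do not tell look-alikes from the thing itself.
- regions_of(camera, name): "region" (420x560 bool, what is visible of it) and "extent" ([centre column, centre row, width, height] in pixels, round what is visible of it).
The state is a dict: "time": time; "joint_pos": joint angles; "joint_vel": joint speeds; "joint_efforts": joint torques, N m; "tool_pos": TCP position; "tool_rot": TCP orientation; "contact_force": force on the tool from outside, world axes, zero at the start; "ft_torque": the same for the moment, N m; "gripper_width": opening from 0.0 (shut) to 1.0 (fully open).
Only numpy, scipy, OpenCV 4.12 (cv2) and the standard library are available. Lean on these libraries where they do the work, as an engineer would, in place of code of your own. Each camera call takes 0.05 s, during which the arm holds its last target. There are 200 camera calls.

TASK

Show the apprentice the next job: press the blue call button on the yellow box fully down and let it up again, then point at the red stone elephant, the model to copy, and then at the plain red stone block it is to be carved from. Point by holding the fingertips still about 3 cm above the middle of the piece for some two seconds, without touching it, and finish still pointing at the red block. Touch, shift or lift none of the carvings, the blocks or the mallet, and do not bring the fingertips down close over any other carving or block, so that there is no mistaking which is meant.

Things in the scene. Friction and masses are not known exactly. Their poses are not given: they have to be found in the camera images.
- call (a joint): travel of the blue call push button in m: 0 up, 0.006 fully down; it goes straight down and springs back when let go; fully down takes about 5 N
- call_top (a point): centre of the top face of the round blue call button (36 mm across) when up; it sits in a black housing in the middle of a yellow box 80 x 80 x 35 mm that is fixed to the bench; z up. The point stands 57 mm above the bench when the button is up, and moves down with it
- elephant_red: elephant statuette carved in brick-red stone, standing on its own 104 x 56 x 12 mm plinth, about 76 mm tall, loose, about 0.4 kg. Origin at the centre of its underside, z up, x along its length, head towards its -x.
- elephant_red_top (a point): highest point of the red elephant: middle of the back, 76 mm above the bench, over the centre of the plinth; z up
- elephant_grey: elephant statuette carved in grey stone, standing on its own 104 x 56 x 12 mm plinth, about 76 mm tall, loose, about 0.4 kg. Origin at the centre of its underside, z up, x along its length, head towards its -x.
- elephant_grey_top (a point): highest point of the grey elephant: middle of the back, 76 mm above the bench, over the centre of the plinth; z up
- block_red: plain uncarved sawn block of brick-red stone, 80 x 60 x 50 mm tall, loose, about 0.55 kg. Origin at the centre of its underside, z up, x along its length (80 mm).
- block_red_top (a point): highest point of the red block: centre of the top face, 50 mm above the bench; z up
- block_grey: plain uncarved sawn block of grey stone, 80 x 60 x 50 mm tall, loose, about 0.55 kg. Origin at the centre of its underside, z up, x along its length (80 mm).
- block_grey_top (a point): highest point of the grey block: centre of the top face, 50 mm above the bench; z up
- tortoise: carved tortoise in pale cream stone, shell 76 mm across and 44 mm tall, head sticking out to 59 mm from the middle, loose, about 0.3 kg. Origin at the centre of its underside, z up, x along its length, head towards its -x.
- tortoise_top (a point): highest point of the tortoise: top of the shell, 44 mm above the bench; z up
- finial: carved lotus-bud finial in pale cream stone, round, 64 mm across the foot and 100 mm tall, loose, about 0.35 kg. Origin at the centre of its underside, z up, x along its length (round, any direction).
- finial_top (a point): highest point of the lotus-bud finial: its tip, 100 mm above the bench; z up
- mallet: carver's wooden mallet lying on the bench at the left of the carvings: round head 66 mm across and 95 mm long, handle 24 mm thick; origin on the bench under the head's rear part, 30 mm from the handle end of the head, x from handle to head, handle reaching 160 mm back along -x; loose, 0.45 kg
Not all that is in view belongs to the job. What is shaped like the block_grey but purple is not meant.

How it is judged:
On the way, in this order (a step that is already met when the one before it is completed fails the run):
1. the call button is pressed fully down (over 4.5 of 6 mm) (value of joint call above 0.0045 m), for 0.1 s.
2. after the call, the red elephant is pointed at: the grasp point within 30 mm sideways of the middle of its back and 15 to 90 mm above it, touching nothing, the button up, for 1.5 s (horizontal distance between the grasp point and elephant_red_top below 0.03 m and z of the grasp point in the frame of elephant_red_top between 0.015 and 0.09 m and contact force between each of the fingers, the arm and anything else below 0.3 N and value of joint call below 0.002 m), for 1.5 s.
3. then the red block is pointed at in the same way for 1.5 s (horizontal distance between the grasp point and block_red_top below 0.03 m and z of the grasp point in the frame of block_red_top between 0.015 and 0.09 m and contact force between each of the fingers, the arm and anything else below 0.3 N and value of joint call below 0.002 m), for 1.5 s.
At the end, for the whole second after the job is handed in: The robot still points at the red block (grasp point within 30 mm sideways of the middle of its top and 15 to 90 mm above it, touching nothing), the button is up (under 2 mm), and every carving, block and the mallet is at rest within 8 mm of where it started (all of step 3 and linear speed of each of elephant_red, elephant_grey, block_red, block_grey, tortoise, finial, mallet below 0.01 m/s and distance of each of elephant_red_top, elephant_grey_top, block_red_top, block_grey_top, tortoise_top, finial_top, mallet from where it was at the start of the episode below 0.008 m).
It fails at once if a carving, a block or the mallet is touched (over 0.5 N) (contact force between any of the fingers, the arm and elephant_red above 0.5 N or contact force between any of the fingers, the arm and elephant_grey above 0.5 N or contact force between any of the fingers, the arm and block_red above 0.5 N or contact force between any of the fingers, the arm and block_grey above 0.5 N or contact force between any of the fingers, the arm and tortoise above 0.5 N or contact force between any of the fingers, the arm and finial above 0.5 N or contact force between any of the fingers, the arm and mallet above 0.5 N).
It fails at once if a carving, a block or the mallet is shifted or lifted (over 8 mm) (distance of any of elephant_red_top, elephant_grey_top, block_red_top, block_grey_top, tortoise_top, finial_top, mallet from where it was at the start of the episode above 0.008 m).
It fails at once if a wrong piece is pointed at: the grasp point comes within 30 mm sideways of the middle of the grey elephant, grey block, tortoise or finial and less than 60 mm above its top ((horizontal distance between the grasp point and elephant_grey_top below 0.03 m and z of the grasp point in the frame of elephant_grey_top below 0.06 m) or (horizontal distance between the grasp point and block_grey_top below 0.03 m and z of the grasp point in the frame of block_grey_top below 0.06 m) or (horizontal distance between the grasp point and tortoise_top below 0.03 m and z of the grasp point in the frame of tortoise_top below 0.06 m) or (horizontal distance between the grasp point and finial_top below 0.03 m and z of the grasp point in the frame of finial_top below 0.06 m)).
It also fails if it takes over 51 s, if anything falls off the work surface, if the arm or the gripper's body presses on something with over 40 N, if the wrist force passes 120 N, or if a joint passes its speed limit or range.

## Working session

There is one attempt and no reset: what is moved stays moved. The work goes in short steps, Python scripts to look and compute and a shell command to move; the robot and the scene stay as the last step left them, time stands still between calls to the robot, and variables do not carry over. Pictures are saved under pics/ and viewed, on a budget of 10 in all, crops included, one or two more only if the job needs it, and the job is handed in when it is done.

```bash
mkdir -p pics; cat > h.py <<'E'
import numpy as np, cv2
from plant import status, vision, order, regions_of, manip
def world(cam, uv, d):
    c=vision.get_calibration(cam); K=np.array(c["camera_matrix"]); uv=np.asarray(uv,float).reshape(-1,2); d=np.asarray(d,float).reshape(-1)
    p=cv2.undistortPoints(uv.reshape(-1,1,2),K,np.array([c["k1"],0,0,0.])).reshape(-1,2)
    X=np.c_[p*d[:,None],d]
    return (X-np.array(c["t"]))@np.array(c["R"])
def cloud(cam, mask, dep):
    v,u=np.nonzero(mask&(dep>0)); return world(cam,np.c_[u,v],dep[v,u])
E
python3 - <<'E'
from h import *
print(status.state(), manip.tcp_to_grasp)
ims=[]
for c in("scene","top"):
    im,d=vision.grab_frame(c); cv2.imwrite(f"pics/{c}0.png",im[...,::-1])
    for n in["call_top","elephant_red","elephant_grey","block_red","block_grey","tortoise","finial","mallet"]:
        for r in regions_of(c,n)[:4]:
            P=cloud(c,r["region"],d)
            if len(P)<5: continue
            z=np.percentile(P[:,2],98); T=P[P[:,2]>z-.006]
            print(c,n,round(r["confidence"],2),np.round(r["extent"]),"ctr",np.round((np.percentile(P,2,0)+np.percentile(P,98,0))/2,3),"top",np.round(np.r_[np.median(T[:,:2],0),z],3),im[r["region"]].mean(0).round())
E
```

```text
{'time': 0.0, 'joint_pos': array([ 1.15901536e+00,  5.33540594e-02,  1.61429937e+00, -2.15377920e-05,
        1.47599305e+00, -1.19028048e-01]), 'joint_vel': array([-0.00083819,  0.00060112, -0.0013325 ,  0.00112911, -0.00163466,
       -0.0011274 ]), 'joint_efforts': array([ 3.28719514e-03, -3.93671072e+01, -3.70189655e+01,  1.37516322e-04,
        6.72414477e-03, -1.68649755e-06]), 'tool_pos': array([0.18013877, 0.59782545, 0.23006155]), 'tool_rot': array([-2.59014297e-04,  1.45853210e-01,  9.89305709e-01, -9.93767235e-04]), 'contact_force': array([ 0.29226112, -0.21278679,  0.08515952]), 'ft_torque': array([-0.01164539,  0.00268464, -0.06427464]), 'gripper_width': 1.0006193936086745} -0.0187
scene call_top 0.58 [211. 320.  45.  40.] ctr [ 0.624 -0.256  0.026] top [ 0.616 -0.255  0.043] [181. 160. 122.]
scene call_top 0.57 [269. 288.  20.  16.] ctr [ 0.618 -0.108  0.054] top [ 0.618 -0.108  0.061] [ 74.  95. 164.]
scene elephant_red 0.8 [278. 236.  36.  45.] ctr [ 0.489 -0.026  0.04 ] top [ 0.482 -0.027  0.075] [150.  92.  61.]
scene elephant_grey 0.7 [210. 320.  44.  42.] ctr [ 0.
[... 1901 characters left out ...]
 -0.195  0.034] top [ 0.447 -0.196  0.053] [94. 90. 80.]
top block_grey 0.77 [367. 260.  34.  32.] ctr [ 0.306 -0.226  0.027] top [ 0.309 -0.226  0.055] [73. 34. 86.]
top block_grey 0.62 [308. 252.  27.  23.] ctr [ 0.339 -0.059  0.048] top [ 0.337 -0.062  0.054] [76. 34. 91.]
top block_grey 0.61 [419. 278.  35.  32.] ctr [ 0.258 -0.39   0.028] top [ 0.256 -0.392  0.054] [67. 31. 80.]
top tortoise 0.87 [370. 158.  24.  31.] ctr [ 0.618 -0.25   0.026] top [ 0.611 -0.254  0.043] [109.  96.  68.]
top finial 0.61 [201. 158.  23.  26.] ctr [0.607 0.254 0.051] top [0.609 0.257 0.098] [100.  87.  62.]
top mallet 0.76 [142. 222.  60.  67.] ctr [0.421 0.426 0.033] top [0.38  0.463 0.068] [96. 65. 34.]
```

View pics/scene0.png

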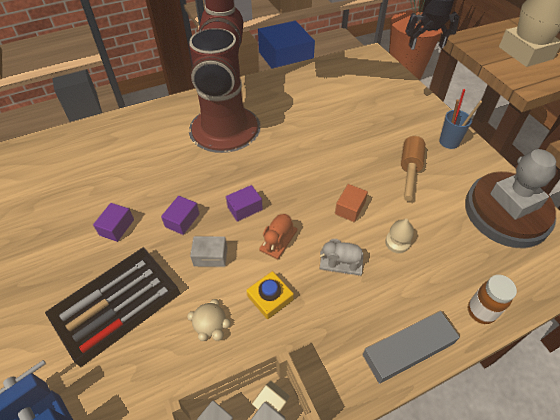

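View pics/top0.png

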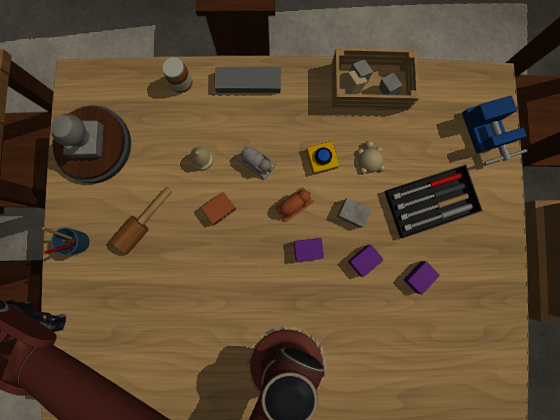

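The scene shows one red elephant (278,236), one grey elephant (344,257), one red block (352,204) and one grey block (210,251). The three purple blocks at (114,221), (180,214) and (244,203) are decoys, and the blue button on the yellow box is at (269,288). By shape and colour, the targets are the elephant at (278,236) and the block at (352,204). I'll confirm that in a crop.

```bash
python3 - <<'E'
import cv2
im=cv2.imread("pics/scene0.png")[180:350,160:430]; cv2.imwrite("pics/crop0.png",cv2.resize(im,None,fx=2.9,fy=2.9,interpolation=2))
E
```

```text
(no output)
```

View pics/crop0.png

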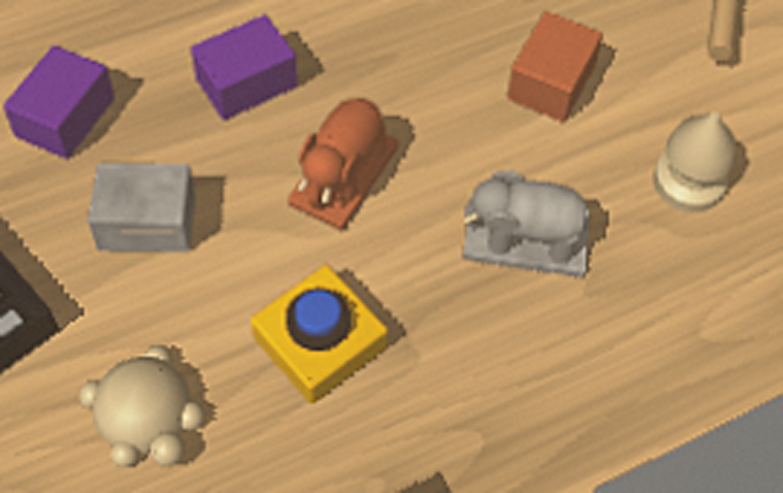

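```bash
python3 -m crank '[-22,-20,0,0,0,-56,-50,0,0,0,-90,-79,0,0,0,-127,-112,0,0,0,-164,-145,0,0,0,-202,-178,0,0,0,-235,-208,0,0,0,-269,-238,0,0,0,-295,-261,0,0,0,-310,-274,0,0,0]'
```

```text
time: 1.9
tool_pos: [0.3992, 0.2444, 0.2316]
tool_rot: [0.001, 0.147, 0.989, -0.0]
contact_force: [-1.1, 0.3, 0.6]
gripper_width: -0.002
```

The crop confirms it: red elephant at crop (340,165), red block at (557,65), button at (318,312). I'll carry on to a point above the button.

```bash
python3 -m crank '[-22,-20,0,0,0,-56,-50,0,0,0,-90,-79,0,0,0,-127,-112,0,0,0,-164,-145,0,0,0,-202,-178,0,0,0,-235,-208,0,0,0,-269,-238,0,0,0,-295,-261,0,0,0,-310,-274,0,0,0]'
python3 -m crank '[0,0,10,0,0,0,0,30,0,0,0,0,60,0,0,0,0,90,0,0,0,0,115,0,0,0,0,130,0,0,0,0,135,0,0,0,0,135,0,0,0,0,135,0,0,0,0,135,0,0]'
python3 - <<'E'
from h import *
print(status.state()["tool_pos"])
a,_=vision.grab_frame("scene");b,_=vision.grab_frame("top")
f=lambda i,r,c:cv2.resize(i[r-60:r+60,c-60:c+60,::-1],(390,390),interpolation=2)
cv2.imwrite("pics/c1.png",np.hstack([f(a,270,269),f(b,158,323)]))
E
```

```text
time: 2.9
tool_pos: [0.6168, -0.108, 0.2311]
tool_rot: [0.0, 0.147, 0.989, -0.0]
contact_force: [0.2, 0.6, 0.1]
gripper_width: 0.004
time: 3.9
tool_pos: [0.617, -0.1055, 0.0982]
tool_rot: [0.002, 0.146, 0.989, -0.0]
contact_force: [1.0, -0.5, -0.3]
gripper_width: 0.002
[ 0.61697849 -0.10550045  0.09821662]
```

View pics/c1.png

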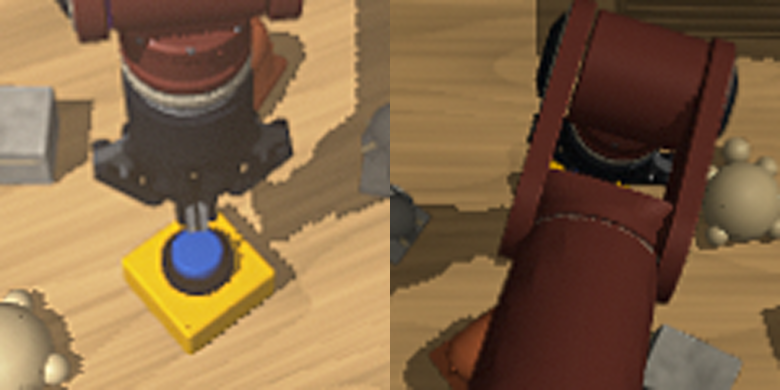

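The shut fingertips are in line above the blue button: tips at about (195,225) and button at (200,255) in the left crop. Now I'll press.

```bash
python3 -m crank '[0,0,10,0,0,0,0,24,0,0,0,0,34,0,0,0,0,38,0,0,0,0,40,0,0,0,0,42,0,0,0,0,44,0,0,0,0,46,0,0,0,0,47,0,0,0,0,47,0,0]'
```

```text
time: 5.0
tool_pos: [0.6161, -0.1053, 0.051]
tool_rot: [0.0, 0.146, 0.989, -0.0]
contact_force: [-5.1, 2.0, 9.2]
gripper_width: -0.001
```

```bash
python3 -m crank '[0,0,1,0,0,0,0,2,0,0,0,0,2,0,0,0,0,2,0,0,0,0,2,0,0,0,0,2,0,0,0,0,2,0,0,0,0,2,0,0,0,0,2,0,0,0,0,2,0,0]'
```

```text
time: 6.0
tool_pos: [0.6162, -0.1053, 0.0508]
tool_rot: [-0.0, 0.146, 0.989, -0.0]
contact_force: [-10.4, 2.2, 18.0]
gripper_width: 0.001
```

The tip stopped dead at z = 0.0508 while the force rose to 18 N, so the button is at its stop, fully down. Now I'll lift off and go over the red elephant.

```bash
python3 -m crank '[0,0,-3,0,0,0,0,-10,0,0,0,0,-25,0,0,0,0,-50,0,0,0,0,-80,0,0,0,0,-110,0,0,0,0,-135,0,0,0,0,-150,0,0,0,0,-155,0,0,0,0,-155,0,0]'
python3 - <<'E'
from h import *
s=status.state(); print(s["time"],s["tool_pos"],s["contact_force"])
from scipy.spatial.transform import Rotation as R
q=s["tool_rot"];M=R.from_quat(np.r_[q[1:],q[0]]).as_matrix()
p0=np.array(s["tool_pos"]);a=np.array([.478,-.022,p0[2]]);b=np.array([.463,.2,p0[2]])
print("to elephant",M.T@(a-p0)*1000,"eleph->block",M.T@(b-a)*1000)
i,d=vision.grab_frame("scene")
for n in["call_top","elephant_red","block_red"]:
    for r in regions_of("scene",n)[:2]:
        P=cloud("scene",r["region"],d); z=np.percentile(P[:,2],98); T=P[P[:,2]>z-.006]
        print(n,r["confidence"],np.r_[np.median(T[:,:2],0),z].round(3))
E
```

```text
time: 7.0
tool_pos: [0.616, -0.1053, 0.2026]
tool_rot: [0.0, 0.146, 0.989, -0.0]
contact_force: [-0.3, 0.4, 0.3]
gripper_width: 0.004
7.0 [ 0.6159931  -0.10530821  0.20263049] [-0.2971058   0.399319    0.30748152]
to elephant [ 1.56164634e+02  3.99367679e+01 -1.22522532e-01] eleph->block [ 7.84333919e+01  2.08223915e+02 -6.40926347e-02]
call_top 0.71 [ 0.618 -0.108  0.061]
elephant_red 0.71 [ 0.514 -0.041  0.048]
block_red 0.82 [0.466 0.198 0.053]
```

```bash
python3 -m crank '[15,4,0,0,0,45,11,0,0,0,80,20,0,0,0,115,29,0,0,0,140,36,0,0,0,153,39,0,0,0,156,40,0,0,0,156,40,0,0,0,156,40,0,0,0,156,40,0,0,0]'
python3 -m crank '[0,0,5,0,0,0,0,20,0,0,0,0,40,0,0,0,0,60,0,0,0,0,78,0,0,0,0,88,0,0,0,0,93,0,0,0,0,95,0,0,0,0,95,0,0,0,0,95,0,0]'
python3 - <<'E'
from h import *
a,_=vision.grab_frame("scene");b,_=vision.grab_frame("top")
f=lambda i,r,c:cv2.resize(i[r-60:r+60,c-60:c+60,::-1],(390,390),interpolation=2)
cv2.imwrite("pics/c2.png",np.hstack([f(a,230,278),f(b,200,295)]))
E
```

```text
time: 8.2
tool_pos: [0.4785, -0.0223, 0.2022]
tool_rot: [-0.0, 0.146, 0.989, -0.0]
contact_force: [0.1, -0.5, 0.0]
gripper_width: -0.0
time: 9.2
tool_pos: [0.4787, -0.022, 0.1083]
tool_rot: [0.001, 0.146, 0.989, -0.0]
contact_force: [-0.2, 0.1, 0.8]
gripper_width: -0.002
```

View pics/c2.png

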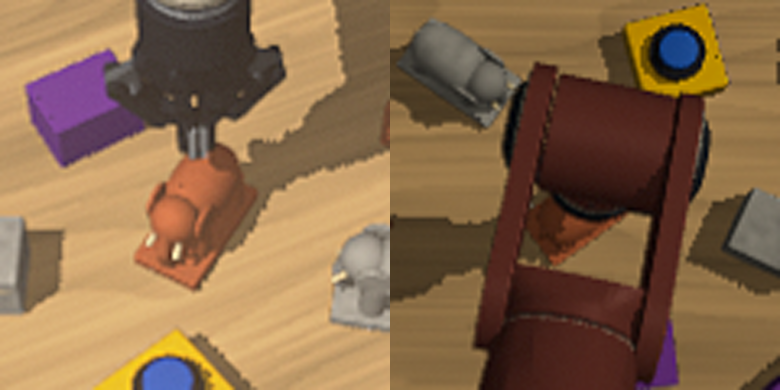

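The fingertips at (200,155) in the left crop hover over the middle of the red elephant's back, with a clear gap. I'll hold for 2 s, then rise and move to the red block.

```bash

python3 -m crank '[0,0,0,0,0,0,0,0,0,0,0,0,0,0,0,0,0,0,0,0,0,0,0,0,0,0,0,0,0,0,0,0,0,0,0,0,0,0,0,0,0,0,0,0,0,0,0,0,0,0]'
python3 -m crank '[0,0,0,0,0,0,0,0,0,0,0,0,0,0,0,0,0,0,0,0,0,0,0,0,0,0,0,0,0,0,0,0,0,0,0,0,0,0,0,0,0,0,0,0,0,0,0,0,0,0]'
python3 -m crank '[0,0,-5,0,0,0,0,-20,0,0,0,0,-45,0,0,0,0,-70,0,0,0,0,-85,0,0,0,0,-94,0,0,0,0,-95,0,0,0,0,-95,0,0,0,0,-95,0,0,0,0,-95,0,0]'
python3 -m crank '[5,14,0,0,0,15,40,0,0,0,30,80,0,0,0,45,120,0,0,0,60,160,0,0,0,70,188,0,0,0,76,203,0,0,0,78,208,0,0,0,78,208,0,0,0,78,208,0,0,0]'
python3 -m crank '[0,0,10,0,0,0,0,30,0,0,0,0,60,0,0,0,0,85,0,0,0,0,105,0,0,0,0,117,0,0,0,0,122,0,0,0,0,122,0,0,0,0,122,0,0,0,0,122,0,0]'
python3 - <<'E'
from h import *
a,d=vision.grab_frame("scene");b,_=vision.grab_frame("top")
f=lambda i,r,c:cv2.resize(i[r-60:r+60,c-60:c+60,::-1],(390,390),interpolation=2)
cv2.imwrite("pics/c3.png",np.hstack([f(a,200,352),f(b,208,217)]))
E
```

```text
time: 10.3
tool_pos: [0.478, -0.0219, 0.1073]
tool_rot: [0.0, 0.146, 0.989, 0.0]
contact_force: [0.1, -0.0, -0.6]
gripper_width: -0.003
time: 11.3
tool_pos: [0.478, -0.0219, 0.1073]
tool_rot: [-0.0, 0.146, 0.989, -0.0]
contact_force: [-0.1, -1.0, 0.6]
gripper_width: 0.002
time: 12.3
tool_pos: [0.4774, -0.0218, 0.201]
tool_rot: [-0.001, 0.146, 0.989, 0.0]
contact_force: [-0.1, 1.6, 0.1]
gripper_width: 0.0
time: 13.3
tool_pos: [0.4634, 0.199, 0.2019]
tool_rot: [-0.0, 0.146, 0.989, -0.0]
contact_force: [-0.3, 0.4, -0.4]
gripper_width: -0.001
time: 14.3
tool_pos: [0.4644, 0.2, 0.0817]
tool_rot: [0.001, 0.146, 0.989, 0.0]
contact_force: [0.6, 0.7, 0.0]
gripper_width: 0.001
```

View pics/c3.png

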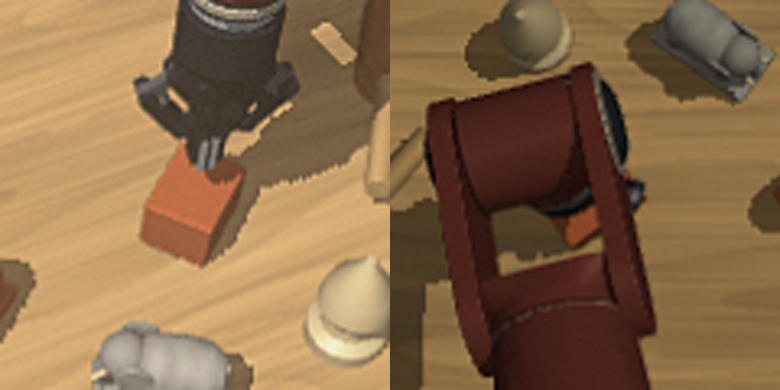

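The fingertips at about (207,165) in the left crop hover over the red block (top face around (205,180)), with nothing touching. I'll hold, then hand in.

```bash

python3 -m crank '[0,0,0,0,0,0,0,0,0,0,0,0,0,0,0,0,0,0,0,0,0,0,0,0,0,0,0,0,0,0,0,0,0,0,0,0,0,0,0,0,0,0,0,0,0,0,0,0,0,0]'
python3 -m crank '[0,0,0,0,0,0,0,0,0,0,0,0,0,0,0,0,0,0,0,0,0,0,0,0,0,0,0,0,0,0,0,0,0,0,0,0,0,0,0,0,0,0,0,0,0,0,0,0,0,0]'
python3 - <<'E'
from h import *
i,d=vision.grab_frame("scene")
for n in["call_top","elephant_red","elephant_grey","block_red","block_grey","tortoise","finial","mallet"]:
    for r in regions_of("scene",n)[:3]:
        P=cloud("scene",r["region"],d); z=np.percentile(P[:,2],98); T=P[P[:,2]>z-.006]
        print(n,round(r["confidence"],2),np.r_[np.median(T[:,:2],0),z].round(3))
print(status.state()["tool_pos"],order.job_done())
E
```

```text
time: 15.4
tool_pos: [0.4634, 0.1997, 0.0803]
tool_rot: [-0.0, 0.146, 0.989, -0.0]
contact_force: [-0.5, -0.9, 0.0]
gripper_width: 0.001
time: 16.4
tool_pos: [0.4634, 0.1997, 0.0803]
tool_rot: [0.0, 0.146, 0.989, 0.0]
contact_force: [-0.4, 0.7, -0.2]
gripper_width: 0.003
call_top 0.67 [ 0.618 -0.108  0.061]
call_top 0.29 [ 0.482 -0.026  0.075]
elephant_red 0.8 [ 0.483 -0.026  0.075]
elephant_grey 0.83 [0.607 0.088 0.076]
block_grey 0.92 [ 0.345 -0.066  0.052]
block_grey 0.71 [ 0.454 -0.199  0.053]
block_grey 0.7 [ 0.264 -0.398  0.052]
tortoise 0.85 [ 0.616 -0.255  0.043]
tortoise 0.65 [0.385 0.46  0.067]
tortoise 0.58 [ 0.482 -0.026  0.075]
finial 0.91 [0.619 0.252 0.096]
mallet 0.82 [0.385 0.46  0.067]
mallet 0.42 [0.469 0.194 0.053]
the job is handed in; nothing more can be done
[0.46337106 0.19971856 0.08030452] None
```

The job is handed in, and the arm finished still pointing at the red block; the hand-in gives no verdict.

- **Button:** I pressed the blue call button with shut fingers to a hard stop, about 6 mm down with 18 N on the tool. I then let it up, and it measured back at its starting height.
- **Pointing:** I held the fingertips about 3 cm above the red elephant's back for over 2 s, then 3 cm above the red block for over 2 s. Measured forces during the holds were only noise, around 1 N or less.

**Last checks:** in the final picture the button, both elephants, the grey block, the tortoise, the finial and the mallet were all within 2 mm of their first measured positions.

**What disagreed:**
- The red block was partly hidden by the gripper at the end, and the detector did not report it under its own name. A low-confidence "mallet" hit at its position, (0.469, 0.194), agreed with where it started to about 3 mm.
- The two cameras differed by up to about 10 mm in position, so I aimed at the average, well inside the 30 mm allowed.

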